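# Unclip the dust extractor's cover and take out its filter

## Task

The filter of the small bench dust extractor is clogged. Squeeze the snap tab on its top cover in towards the grip rib and, keeping it squeezed, lift the cover off, tab end first so that its tongues slip out at the other end, and lay it flat, right side up, on the black rubber mat. Then draw the filter straight up out of its guides by its handle and stand it upright in the metal tray; set both down without dropping them and leave the other things on the bench where they are.

Things in the scene. Friction and masses are not known exactly. Their poses are not given: they have to be found in the camera images.
- extractor: Bench dust extractor, fixed grey metal box 255 x 160 x 140 mm high. Origin at bench level under the middle of its top opening; the box spans x -120 to +135, y -80 to +80 mm; z up. Round exhaust guard on the +x face, flared suction hood on the -x face, reaching out 37 mm further. The opening in its 4 mm top sheet, 140 (x) by 110 (y) mm, is closed at first by the light plastic cover.
- cover_center (a point): Middle of the loose light grey-beige plastic cover (0.14 kg), on the underside of its 4 mm plate, at first at z = 140 mm. Plate 146 (x) by 122 (y) mm. x points to the tab end, z up through its top. Below the plate hang two fins and the tab's foot, 28 mm deep: laid down right side up it stands level on them, this point 28 mm above what it lies on.
- cover_tongues (a point): Midway between the tips of the two tongues at the cover's -x end (x -77, z -7 mm from cover_center). They reach 7 mm under the extractor's top sheet with 1.5 mm play: swing the tab end up about this point by some 0.25 rad, then draw the cover about 15 mm or more towards its +x to free them.
- cover_pinch (a point): Where to pinch the cover: x +37, z +14 mm from cover_center (10 mm above the plate's upper face). Fingers close along x: one on the -x face of the fixed upright grip rib (face at x +18 mm, rib 8 mm thick, 40 mm long in y, 20 mm above the plate), the other on the tab's outer +x face. 53 mm between these faces with the tab free, 38 mm with it fully pressed; then this point is midway.
- tab_thumb (a point): Thumb roll of the snap tab, a 9 mm thick, 30 mm wide roll across the upright tab at the cover's +x end; the point is on its axis, 13 mm above the plate's upper face (the tab's top is 5 mm higher). It moves some 15 mm towards the rib when fully pressed.
- snap_tab (a joint): Angle (rad) of the springy tab, which bends about its foot 26 mm below the plate: 0 free, 0.36 pressed in to its stop. Its barb hooks 4.5 mm under the extractor's top sheet and is clear from about 0.25. Pressing takes 1 to 7 N on the thumb roll; squeezed to the stop, the cover can be carried by a grip of about 35 N. Let go, the tab springs back.
- filter_handle (a point): Middle of the filter's handle: an upright white bar 12 mm thick (x), 40 mm wide (y), 23 mm high, its top 11 mm above this point. At first under the cover, midway in the opening, its top 9 mm below the extractor's top surface. Fingers close on it along x, with over 50 mm free on either side. z up.
- filter_center (a point): Middle of the filter's frame: white cassette with pleated paper, 30 mm thick (x), 98 wide (y), 70 high, handle on top, 0.12 kg; underside 35 mm below this point, handle's middle 47 mm above. It stands on the extractor's floor, 38 mm above the bench, between upright guide channels 60 mm high with 2 mm play; it is out once its underside is above the extractor's top (a lift of 102 mm).
- tray: Shallow metal tray, fixed, 160 (x) by 150 (y) mm outside, 30 mm high, walls and floor 4 mm. Origin under its middle at bench level, z up.
- mat_top (a point): Middle of the upper face of the black rubber mat, 200 (x) by 170 (y) mm, 4 mm thick, fixed on the bench; z up. The tray and the mat lie on either side of the extractor and may change places.
- mallet: Bystander: square-headed carver's mallet, 260 mm long, head 70 x 115 x 60 mm, lying flat. Origin at its foot.
- sanding_block: Bystander: wooden sanding block, 105 x 60 x 32 mm. Origin at its foot.
- wax_jar: Bystander: amber glass jar with a screw lid, 76 mm across, 85 mm high, standing. Origin at its foot.
- gouge: Bystander: carving gouge with a wooden handle, 260 mm long, 26 mm high, lying flat. Origin at its foot.
- dust_brush: Bystander: flat hand brush with a wooden handle, lying on the bench. Origin at its foot.
- spoon_blank: Bystander: half-carved wooden spoon, 185 mm long, 22 mm high, bowl end 60 mm across. Origin at its foot.
- glue_can: Bystander: tin can, 64 mm across, 78 mm high, standing. Origin at its foot.
Things that resemble listed ones, but are neither listed nor needed, are in the scene too. What is meant by the part that bears cover_center is not blue, and is the larger of those in its own colour.

How it is judged:
By the outcome, as a careful person would: the job done as asked, in the order asked, and still so for the second after the job is handed in, with the robot touching nothing.
It also fails if it takes over 59 s, if anything falls off the work surface, if the arm or the gripper's body presses on something with over 40 N, if the wrist force passes 120 N, or if a joint passes its speed limit or range.

## Robot

A 6-joint arm with a two-finger parallel gripper is mounted at the origin on the work surface. World frame = base frame: x ahead of the robot, y to its left, z up, the work surface at z = 0. Lengths are in m, angles in rad, forces in N, time in s.
With the tool pointing down it reaches from about 0.425 to 0.95 m from the base axis. Payload 3.5 kg.
Tool frame: the origin (TCP) lies midway between the tips of the shut fingers; the grasp point (between the pads) lies 19 mm behind it; z points along the fingers, y is the direction in which the jaws open and shut (so a half turn about z gives the same grasp; the last joint's range is limited). The gripper opens to 85 mm and grips with 20 to 120 N. Pads are 22 mm wide; open, the fingers measure 114 mm over their backs; the gripper's body (76 mm by 85 mm) begins 54 mm behind the grasp point. The pads swing forward as they close: fully open they stand 13 mm farther back than shut.
Start: joints at [1.138, 0.286, 1.577, -0, 1.279, -0.15], TCP at [0.188, 0.648, 0.231] pointing down, gripper open.
Joint ranges: [-2.77, 2.77], [-0.9, 2.22], [0.21, 2.48], [-1.53, 4.67], [0.24, 2.81], [-2.84, 2.84]. Speed limits (rad/s): [2.79, 2.79, 3.14, 3.14, 3.14, 3.14].

## Interface

Orientations are given as a unit quaternion [x, y, z, w].
In Python, from plant import * gives the robot as it stands.
- The arm moves only by the shell command python3 -m jog 'ROWS' [FORCE]. ROWS is a JSON object of lists of equal length, an entry for each row: "travel": the shift along the world's x, y, z in mm, a list of three; "dr": the turn, a rotation vector about the world's x, y, z in degrees, a list of three; "jaw": the closure in counts, from 0 (fully open) to 255 (shut). In form: {"travel": [[x, y, z], ...], "dr": [[wx, wy, wz], ...], "jaw": [jaw, ...]}. A call has 1 to 5 rows; each row shifts and turns the commanded pose from where the row before left it; what a row does not reach is not made up. A row lasts 1/12 s, in which the tool goes at most 41.7 mm and 7.16 degrees, less where a joint would pass 70% of its speed; a pose out of reach is approached as far as the arm can. A call is refused whole if a number of a shift passes 41.7 or a number of a turn 7.16, either way. A call with a gripper value outside its range is refused whole. The fingers move at their own pace and stop on an object; FORCE is the grip in N (left out, the last holds). Time passes only in rows, so rows that do not move let the fingers close. It gives the time, the measured TCP pose, the force and the opening at its end, in the units of the state.
- get_state(): the state, without advancing time (a new reading comes with each control period).
- read_camera(name): name is "scene" or "top"; returns the picture (480x640x3 uint8, red, green, blue); there is no depth.
- camera_info(name): a dict with "K" (3x3 intrinsics, pixels), "k1" (the pictures are not rectified: a ray, as slopes to the right and down, at radius r is drawn at 1 + k1 r^2 times it, then the intrinsics apply), "R" (3x3) and "t" (3): a world point X has camera coordinates R X + t. Camera axes: x right, y down, z forward; pixel columns grow to the right and rows downward; lengths in m; the calibration is good to about 2 mm. A picture is of the moment at which its call begins. camera_info takes no time and is no camera call.
- sign_off(): hands the job in, once; it reports no verdict.
The state is a dict: "time": time; "qpos": joint angles; "dq": joint speeds; "joint_efforts": joint torques, N m; "eef_pos": TCP position; "tcp_rot": TCP orientation; "contact_force": force on the tool from outside, world axes, zero at the start; "wrist_torque": the same for the moment, N m; "opening": opening from 0.0 (shut) to 1.0 (fully open).
Only numpy, scipy, OpenCV 4.12 (cv2) and the standard library are available. Lean on these libraries where they do the work, as an engineer would, in place of code of your own. Each camera call takes 0.05 s, during which the arm holds its last target. There are 200 camera calls.

## Working session

There is one attempt and no reset: what is moved stays moved. The work goes in short steps, Python scripts to look and compute and a shell command to move; the robot and the scene stay as the last step left them, time stands still between calls to the robot, and variables do not carry over. Pictures are saved under pics/ and viewed, about 8 in all and at most 12, crops included, and the job is handed in when it is done.

```bash
mkdir -p pics && ls && python3 - <<'E'
from plant import *
import cv2
for n in("scene","top"):
    im=read_camera(n); cv2.imwrite(f"pics/{n}0.png",im[:,:,::-1]); print(n,camera_info(n))
print(get_state())
E
```

```text
pics
scene {'K': array([[573.76227476,   0.        , 322.72094027],
       [  0.        , 573.76227476, 247.07490583],
       [  0.        ,   0.        ,   1.        ]]), 'k1': -0.11834885429874374, 'R': array([[-0.35897989,  0.9332097 , -0.01590894],
       [ 0.61881294,  0.22521082, -0.75256271],
       [-0.69871596, -0.27999953, -0.65832839]]), 't': array([ 0.15871249, -0.24299799,  1.85312896])}
top {'K': array([[490.43815115,   0.        , 318.38811746],
       [  0.        , 490.43815115, 238.21025692],
       [  0.        ,   0.        ,   1.        ]]), 'k1': -0.034419868290976555, 'R': array([[-1.82325983e-02, -9.99830459e-01, -2.57395405e-03],
       [-9.90687863e-01,  1.84131668e-02, -1.34901865e-01],
       [ 1.34926389e-01,  9.03735098e-05, -9.90855621e-01]]), 't': array([0.06631601, 0.51701509, 1.23119896])}
{'time': 0.1, 'qpos': array([ 1.13797257e+00,  2.87123960e-01,  1.57803744e+00,  1.96150967e-05,
        1.27860689e+00, -1.50011547e-01]), 'dq': array([ 0.00134947, -0.00131588, -0.003275  , -0.0002152 ,  0.0009316 ,
        0.0015158 ]), 'joint_efforts': array([ 8.34490766e-04, -4.07299590e+01, -2.93697846e+01, -1.56272085e-04,
        3.42618194e-03, -2.20972134e-05]), 'eef_pos': array([0.18808472, 0.64764416, 0.23005054]), 'tcp_rot': array([ 1.40938048e-01,  9.90017820e-01, -1.03925422e-03, -3.21533989e-04]), 'contact_force': array([-0.16177345, -0.55861023, -0.08791947]), 'wrist_torque': array([ 0.0071489 , -0.03734022,  0.02036532]), 'opening': 0.9972547186166757}
```

View pics/scene0.png

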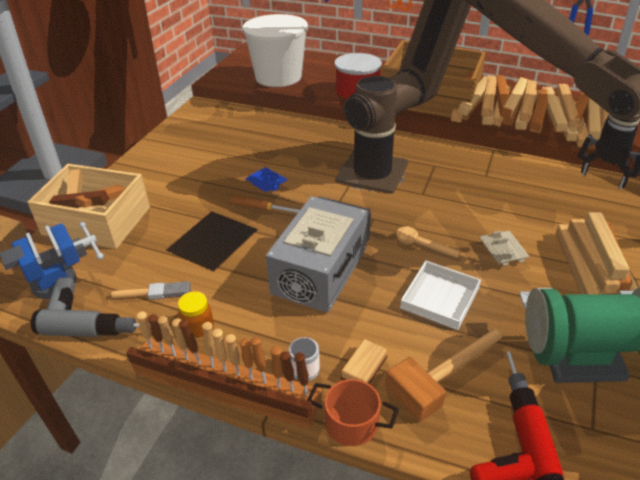

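View pics/top0.png

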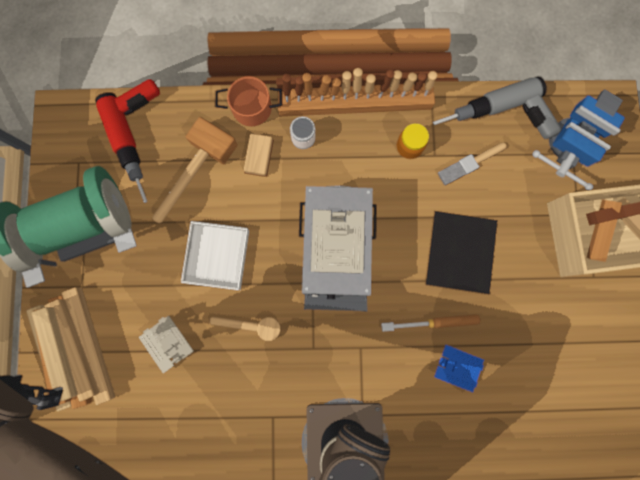

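The scene view shows the extractor at about (320,250) with a beige cover on top, the mat at (212,240) and the tray at (440,293). In the top view the extractor is at (338,245), tray (215,255) and mat (462,252).

Candidates for the cover:
- Beige plate on the extractor: top (338,240)
- Smaller loose beige plate: top (166,344)
- Blue plate: top (460,368)

I choose the one on the extractor, because it is the larger beige one. Next comes a close crop and measurements.

```bash
cat > h.py <<'E'
import numpy as np, cv2
from plant import *
def ray(n,p):
    c=camera_info(n);K=c["K"];d=(np.array(p,float)-K[:2,2])/np.diag(K)[:2]
    s=d.copy()
    for _ in range(20): s=d/(1+c["k1"]*(s@s))
    R=c["R"];return -R.T@c["t"], R.T@np.r_[s,1]
def onz(n,p,z):
    o,d=ray(n,p);return o+d*(z-o[2])/d[2]
def proj(n,X):
    c=camera_info(n);x=c["R"]@np.array(X,float)+c["t"];s=x[:2]/x[2]
    return s*(1+c["k1"]*(s@s))*np.diag(c["K"])[:2]+c["K"][:2,2]
def tri(pa,pb):
    o1,d1=ray("top",pa);o2,d2=ray("scene",pb)
    t=np.linalg.lstsq(np.c_[d1,-d2],o2-o1,rcond=None)[0]
    a,b=o1+d1*t[0],o2+d2*t[1];return (a+b)/2,np.linalg.norm(a-b)
def rect(n,mask,z):
    """min-area rectangle of biggest blob, on plane z"""
    cs,_=cv2.findContours(mask.astype(np.uint8)*255,cv2.RETR_EXTERNAL,cv2.CHAIN_APPROX_NONE)
    c=max(cs,key=cv2.contourArea)
    P=np.array([onz(n,p[0],z)[:2] for p in c])*1000
    r=cv2.minAreaRect(P.astype(np.float32));return np.round(r[0],1),np.round(r[1],1),round(r[2],2)
E
python3 - <<'E'
from h import *
t=cv2.imread("pics/top0.png");s=cv2.imread("pics/scene0.png")
hsv=cv2.cvtColor(t,cv2.COLOR_BGR2HSV)
def win(m,x0,x1,y0,y1):
    w=np.zeros_like(m);w[y0:y1,x0:x1]=1;return m&w.astype(bool)
H,S,V=[hsv[...,i].astype(int) for i in range(3)]
print("mat",rect("top",win(V<60,420,505,200,300),.004))
print("tray",rect("top",win((S<60)&(V>100),175,255,215,295),.03))
print("cover",rect("top",win((S>35)&(V>120)&(H>10)&(H<40),303,372,195,280),.144))
print("extr",rect("top",win((S<60)&(V>70)|((S>30)&(V>120)&(H>10)&(H<40)&(S<100)),303,372,185,293),.14))
a=cv2.resize(t[180:310,290:390],(600,780)[::1],interpolation=cv2.INTER_CUBIC)[:600*780//780]
b=cv2.resize(s[190:310,260:380],None,fx=5,fy=5,interpolation=cv2.INTER_CUBIC)
a=cv2.resize(t[180:310,290:390],(400,520),interpolation=cv2.INTER_CUBIC)
o=np.zeros((600,800,3),np.uint8);o[:520,:200*2]=a;o[:480,400:]=cv2.resize(s[190:310,270:370],(400,480),interpolation=cv2.INTER_CUBIC)
cv2.imwrite("pics/crop1.png",o)
E
```

```text
mat (array([ 479.3, -320.9]), array([164.5, 194.5]), 80.26)
tray (array([480.7, 325.5]), array([155.9, 164.9]), 82.0)
cover (array([496.3,  11.7]), array([120.8, 145.5]), 87.27)
extr (array([503.8,  12.8]), array([161.2, 257. ]), 88.13)
```

View pics/crop1.png

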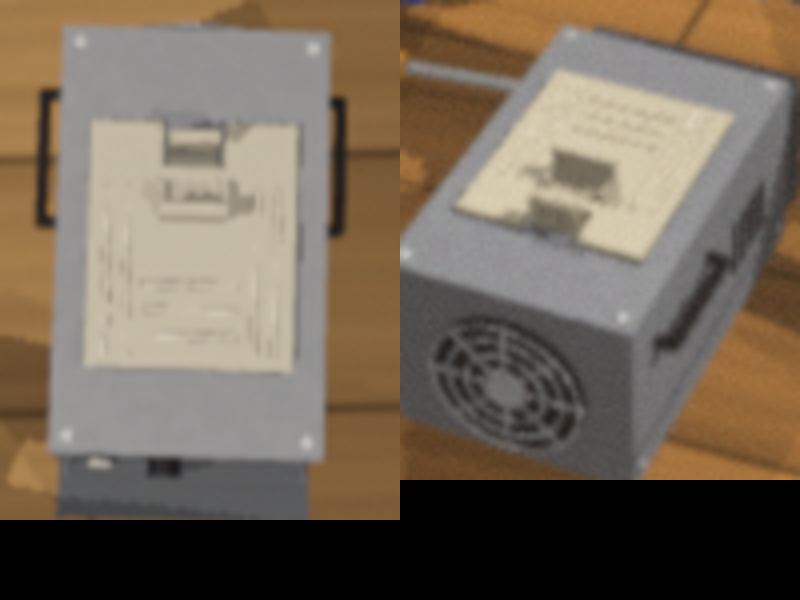

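The crop confirms the choice: the grip rib is near crop (193,205) and the thumb roll near (193,145), both at the far (+x) end. The measured size is 121 x 146 mm, matching the large cover, with its yaw about -2.3°. I'm moving above the pinch point.

```bash
R='{"travel":[[17.3,-31.8,0],[17.3,-31.8,0],[17.3,-31.8,0],[17.3,-31.8,0],[17.3,-31.8,0]],"dr":[[0,0,-3.8],[0,0,-3.8],[0,0,-3.8],[0,0,-3.8],[0,0,-3.8]],"jaw":[0,0,0,0,0]}' ; unset R
python3 -m jog '{"travel":[[17.3,-31.8,0],[17.3,-31.8,0],[17.3,-31.8,0],[17.3,-31.8,0],[17.3,-31.8,0]],"dr":[[0,0,-3.8],[0,0,-3.8],[0,0,-3.8],[0,0,-3.8],[0,0,-3.8]],"jaw":[0,0,0,0,0]}' 40
python3 -m jog '{"travel":[[17.3,-31.8,0],[17.3,-31.8,0],[17.3,-31.8,0],[17.3,-31.8,0],[17.3,-31.8,0]],"dr":[[0,0,-3.8],[0,0,-3.8],[0,0,-3.8],[0,0,-3.8],[0,0,-3.8]],"jaw":[0,0,0,0,0]}' >/dev/null
python3 -m jog '{"travel":[[17.3,-31.8,0],[17.3,-31.8,0],[17.3,-31.8,0],[17.3,-31.8,0],[17.3,-31.8,0]],"dr":[[0,0,-3.8],[0,0,-3.8],[0,0,-3.8],[0,0,-3.8],[0,0,-3.8]],"jaw":[0,0,0,0,0]}' >/dev/null
python3 -m jog '{"travel":[[17.3,-31.8,0],[17.3,-31.8,0],[17.3,-31.8,0],[17.3,-31.8,0],[17.3,-31.8,0]],"dr":[[0,0,-3.8],[0,0,-3.8],[0,0,-3.8],[0,0,-3.8],[0,0,-3.8]],"jaw":[0,0,0,0,0]}' >/dev/null
python3 -m jog '{"travel":[[0,0,0],[0,0,0]],"dr":[[0,0,0],[0,0,0]],"jaw":[0,0]}'
python3 - <<'E'
from h import *
from scipy.spatial.transform import Rotation as Ro
s=get_state();M=Ro.from_quat(s["tcp_rot"]).as_matrix();print(s["eef_pos"]*1000,np.degrees(np.arctan2(M[1,1],M[0,1])),M[:,2])
c=np.array([496.3,12.2]);a=np.radians(-2.3);p=c+37*np.array([np.cos(a),np.sin(a)]);print(p-s["eef_pos"][:2]*1000)
E
```

```text
time: 0.52
eef_pos: [0.275, 0.4874, 0.2306]
tcp_rot: [0.304, 0.953, -0.001, -0.0]
contact_force: [0.5, -0.1, 0.2]
opening: 0.996
time: 1.93
eef_pos: [0.5344, 0.0108, 0.2306]
tcp_rot: [0.722, 0.692, -0.0, -0.001]
contact_force: [0.4, 0.3, -0.1]
opening: 1.001
[534.44217199  10.761029   230.61930066] -2.3625858734574434 [-1.55354740e-03  5.61482832e-04 -9.99998636e-01]
[-1.17197937 -0.04590532]
```

```bash
python3 -m jog '{"travel":[[-1,0,-25],[0,0,-25],[0,0,-20],[0,0,-13],[0,0,0]],"dr":[[0,0,0],[0,0,0],[0,0,0],[0,0,0],[0,0,0]],"jaw":[0,0,0,0,0]}' 40
python3 -m jog '{"travel":[[0,0,0],[0,0,0],[0,0,0],[0,0,0],[0,0,0]],"dr":[[0,0,0],[0,0,0],[0,0,0],[0,0,0],[0,0,0]],"jaw":[60,60,60,60,60]}' 40
python3 -m jog '{"travel":[[0,0,0],[0,0,0],[0,0,0],[0,0,0],[0,0,0]],"dr":[[0,0,0],[0,0,0],[0,0,0],[0,0,0],[0,0,0]],"jaw":[160,160,160,160,160]}' 40
python3 -m jog '{"travel":[[0,0,0],[0,0,0],[0,0,0],[0,0,0],[0,0,0]],"dr":[[0,0,0],[0,0,0],[0,0,0],[0,0,0],[0,0,0]],"jaw":[255,255,255,255,255]}' 40
python3 - <<'E'
from h import *
t=read_camera("top")[:,:,::-1];s=read_camera("scene")[:,:,::-1]
o=np.zeros((600,800,3),np.uint8);o[:520,:400]=cv2.resize(t[180:310,290:390],(400,520));o[:600,400:]=cv2.resize(s[150:300,260:360],(400,600))
cv2.imwrite("pics/grip1.png",o);print(get_state()["eef_pos"])
E
```

```text
time: 2.35
eef_pos: [0.5299, 0.0141, 0.1443]
tcp_rot: [0.72, 0.694, -0.002, -0.003]
contact_force: [-0.2, 0.1, 0.2]
opening: 0.999
time: 2.77
eef_pos: [0.5339, 0.0122, 0.1495]
tcp_rot: [0.721, 0.693, 0.001, 0.001]
contact_force: [-0.0, 0.2, 0.3]
opening: 0.764
time: 3.18
eef_pos: [0.5288, 0.0124, 0.1497]
tcp_rot: [0.721, 0.693, -0.005, -0.006]
contact_force: [-15.6, 0.2, 15.2]
opening: 0.419
time: 3.6
eef_pos: [0.5288, 0.0125, 0.1497]
tcp_rot: [0.721, 0.693, -0.005, -0.006]
contact_force: [-16.2, 0.1, 15.4]
opening: 0.416
[0.52876306 0.01247571 0.14970314]
```

View pics/grip1.png

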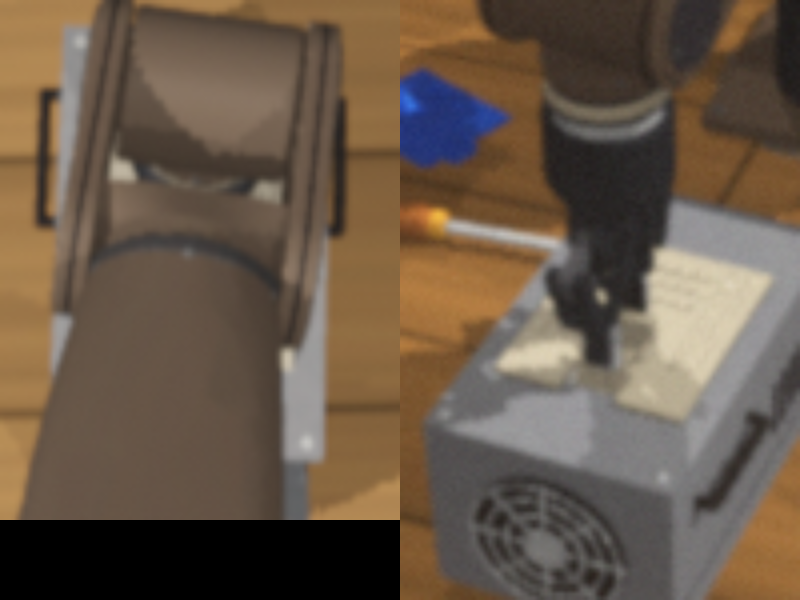

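The grip picture shows the fingers straddling the rib and tab, at about (600,320) in the right half. The opening is about 35 mm, so the tab is at its stop. The tool shows -16 N in x, so I'll shift to relieve that before swinging the cover up.

```bash
python3 -m jog '{"travel":[[-2,0,0],[-2,0,0],[0,0,0],[0,0,0],[0,0,0]],"dr":[[0,0,0],[0,0,0],[0,0,0],[0,0,0],[0,0,0]],"jaw":[255,255,255,255,255]}' 45
```

```text
time: 4.12
eef_pos: [0.5285, 0.0125, 0.15]
tcp_rot: [0.721, 0.693, -0.001, -0.002]
contact_force: [-2.5, 1.3, 7.6]
opening: 0.41
```

```bash
python3 -m jog '{"travel":[[-1,0,5.7],[-1.3,0,5.6],[-1.5,0,5.6],[0,0,0],[0,0,0]],"dr":[[-0.1,-2.87,0],[-0.1,-2.87,0],[-0.1,-2.87,0],[0,0,0],[0,0,0]],"jaw":[255,255,255,255,255]}'
python3 -m jog '{"travel":[[-1.8,0,5.5],[-2.1,0,5.4],[-2.4,0,5.3],[0,0,0],[0,0,0]],"dr":[[-0.1,-2.87,0],[-0.1,-2.87,0],[-0.1,-2.87,0],[0,0,0],[0,0,0]],"jaw":[255,255,255,255,255]}'
python3 - <<'E'
from h import *
s=read_camera("scene")[:,:,::-1]
cv2.imwrite("pics/swing.png",cv2.resize(s[140:300,250:410],(600,600)));print(get_state()["eef_pos"])
E
```

```text
time: 4.53
eef_pos: [0.5248, 0.0123, 0.1656]
tcp_rot: [0.719, 0.691, 0.052, 0.053]
contact_force: [-2.3, 0.5, 1.5]
opening: 0.406
time: 4.95
eef_pos: [0.5191, 0.0121, 0.1812]
tcp_rot: [0.713, 0.686, 0.104, 0.107]
contact_force: [-0.6, 1.4, -0.2]
opening: 0.406
[0.51926863 0.01206373 0.18107964]
```

View pics/swing.png

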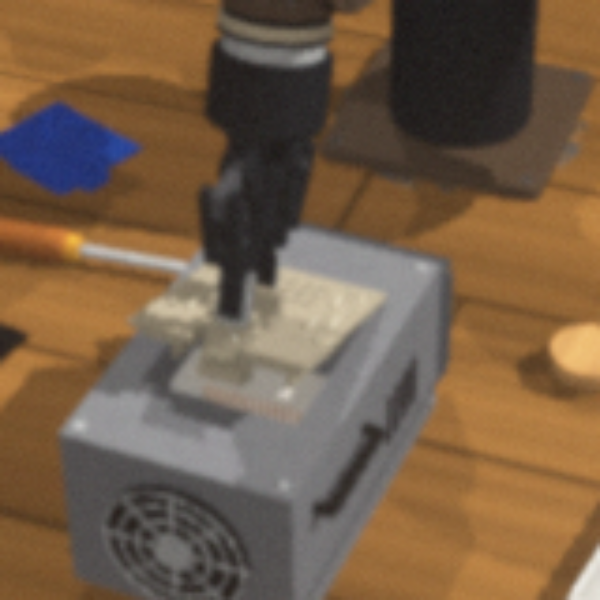

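The picture shows the tab end raised cleanly at about (215,355), with the tongues end still low. Forces are near zero. Next I draw it out, lift, and level it.

```bash
python3 -m jog '{"travel":[[6,-0.2,2],[6,-0.2,2],[6,-0.2,2],[6,-0.2,2],[0,0,0]],"dr":[[0,0,0],[0,0,0],[0,0,0],[0,0,0],[0,0,0]],"jaw":[255,255,255,255,255]}'
python3 -m jog '{"travel":[[2,0,12],[0,0,20],[0,0,25],[0,0,25],[0,0,15]],"dr":[[0,0,0],[0,0,0],[0,0,0],[0.1,3,0],[0.1,3,0]],"jaw":[255,255,255,255,255]}'
python3 -m jog '{"travel":[[0,0,5],[0,0,0],[0,0,0],[0,0,0],[0,0,0]],"dr":[[0.1,3,0],[0.1,3,0],[0.1,3,0],[0.1,2.2,0],[0,0,0]],"jaw":[255,255,255,255,255]}'
python3 - <<'E'
from h import *
s=read_camera("scene")[:,:,::-1]
cv2.imwrite("pics/lift.png",cv2.resize(s[100:320,210:430],(600,600)))
from scipy.spatial.transform import Rotation as Ro
s=get_state();M=Ro.from_quat(s["tcp_rot"]).as_matrix();print(s["eef_pos"]*1000,np.degrees(np.arctan2(M[1,1],M[0,1])),M[:,2],s["qpos"])
E
```

```text
time: 5.42
eef_pos: [0.545, 0.0111, 0.1902]
tcp_rot: [0.712, 0.685, 0.105, 0.108]
contact_force: [-0.2, -0.9, -1.1]
opening: 0.409
time: 5.83
eef_pos: [0.5457, 0.0113, 0.2907]
tcp_rot: [0.717, 0.69, 0.069, 0.072]
contact_force: [0.9, 0.2, -0.4]
opening: 0.405
time: 6.25
eef_pos: [0.5462, 0.0112, 0.2922]
tcp_rot: [0.721, 0.693, 0.0, 0.0]
contact_force: [-0.2, 0.1, -2.1]
opening: 0.408
[545.84344319  11.3447249  291.94939724] -2.195646947410306 [ 1.47317994e-03 -1.20677649e-04 -9.99998908e-01] [-1.65156558e-01 -4.26741449e-02  1.82735417e+00  1.26077561e-04
  1.35543965e+00 -1.26862093e-01]
```

View pics/lift.png

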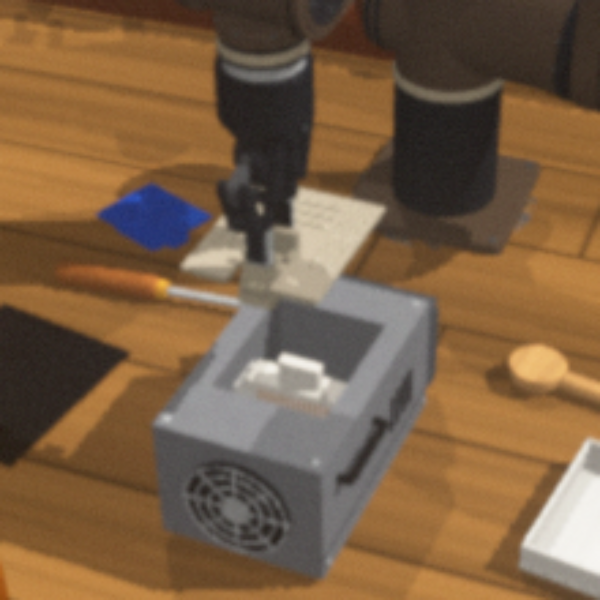

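The cover is off and level at about (290,240), and the filter is visible in the opening at about (300,375). I'm carrying the cover to the mat.

```bash
python3 -m jog '{"travel":[[-3,-20,0],[-3,-34,0],[-3,-38,0],[-3,-38,0],[-3,-38,0]],"dr":[[0,0,-0.75],[0,0,-0.75],[0,0,-0.75],[0,0,-0.75],[0,0,-0.75]],"jaw":[255,255,255,255,255]}'
python3 -m jog '{"travel":[[-3,-38,0],[-3,-38,0],[-3,-38,0],[-3,-34,0],[-3,-22.4,0]],"dr":[[0,0,-0.75],[0,0,-0.75],[0,0,-0.75],[0,0,-0.75],[0,0,-0.75]],"jaw":[255,255,255,255,255]}'
python3 -m jog '{"travel":[[0,0,-15],[0,0,-30],[0,0,-35],[0,0,-35],[0,0,-35]],"dr":[[0,0,0],[0,0,0],[0,0,0],[0,0,0],[0,0,0]],"jaw":[255,255,255,255,255]}'
python3 -m jog '{"travel":[[0,0,-30],[0,0,-25],[0,0,-20],[0,0,-7],[0,0,0]],"dr":[[0,0,0],[0,0,0],[0,0,0],[0,0,0],[0,0,0]],"jaw":[255,255,255,255,255]}'
python3 -m jog '{"travel":[[0,0,0],[0,0,0]],"dr":[[0,0,0],[0,0,0]],"jaw":[255,255]}'
python3 - <<'E'
from h import *
from scipy.spatial.transform import Rotation as Ro
t=read_camera("top")[:,:,::-1];s=read_camera("scene")[:,:,::-1]
o=np.zeros((600,800,3),np.uint8);o[:480,:400]=cv2.resize(t[190:310,410:510],(400,480));o[:400,400:]=cv2.resize(s[170:290,150:270],(400,400))
cv2.imwrite("pics/mat.png",o)
s=get_state();M=Ro.from_quat(s["tcp_rot"]).as_matrix();print(s["eef_pos"]*1000,np.degrees(np.arctan2(M[1,1],M[0,1])),M[:,2])
E
```

```text
time: 6.72
eef_pos: [0.5296, -0.1578, 0.292]
tcp_rot: [0.743, 0.67, 0.001, 0.001]
contact_force: [0.4, 0.2, -0.8]
opening: 0.412
time: 7.13
eef_pos: [0.5143, -0.3301, 0.2918]
tcp_rot: [0.765, 0.644, -0.0, 0.001]
contact_force: [-0.2, 0.7, -1.2]
opening: 0.412
time: 7.55
eef_pos: [0.5151, -0.3271, 0.1408]
tcp_rot: [0.764, 0.645, 0.0, 0.001]
contact_force: [0.1, 0.1, -0.9]
opening: 0.409
time: 7.97
eef_pos: [0.5139, -0.3258, 0.0574]
tcp_rot: [0.764, 0.645, -0.0, -0.002]
contact_force: [-0.5, 0.0, -1.5]
opening: 0.407
time: 8.13
eef_pos: [0.5164, -0.328, 0.0618]
tcp_rot: [0.764, 0.645, 0.0, 0.002]
contact_force: [0.3, 0.1, -1.5]
opening: 0.412
[ 516.41550286 -328.01633697   61.81377713] -9.69405612547149 [ 0.00348077 -0.00282576 -0.99998995]
```

View pics/mat.png

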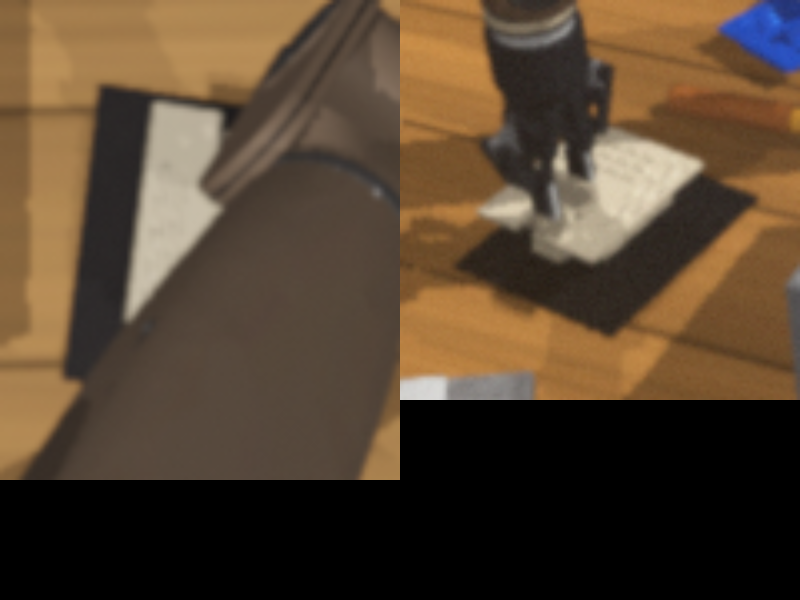

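```bash
python3 - <<'E'
from h import *
a=np.radians(-9.7);R=np.array([[np.cos(a),-np.sin(a)],[np.sin(a),np.cos(a)]])
p=onz("top",(447.5,215),.056)[:2]*1000
print("cover centre rel mat, mat axes:",R.T@(p-[479.3,-320.9])-[73,61], p)
E
```

```text
cover centre rel mat, mat axes: [ 7.76913394 -0.4190242 ] [ 569.12166655 -274.79386326]
```

```bash
python3 -m jog '{"travel":[[0,0,-5],[0,0,-5],[0,0,-3],[0,0,-2],[0,0,0]],"dr":[[0,0,0],[0,0,0],[0,0,0],[0,0,0],[0,0,0]],"jaw":[255,255,255,255,255]}'
python3 -m jog '{"travel":[[0,0,0],[0,0,0]],"dr":[[0,0,0],[0,0,0]],"jaw":[255,255]}'
```

```text
time: 8.65
eef_pos: [0.5147, -0.3266, 0.0434]
tcp_rot: [0.764, 0.645, 0.0, -0.001]
contact_force: [-1.5, 0.5, -1.2]
opening: 0.409
time: 8.82
eef_pos: [0.5153, -0.3271, 0.0444]
tcp_rot: [0.764, 0.645, 0.0, 0.0]
contact_force: [-0.5, -0.7, -0.9]
opening: 0.411
```

```bash
python3 -m jog '{"travel":[[-4,1,0],[0,0,0],[0,0,-1],[0,0,0],[0,0,0]],"dr":[[0,0,0],[0,0,0],[0,0,0],[0,0,0],[0,0,0]],"jaw":[255,255,255,255,255]}'
python3 -m jog '{"travel":[[0,0,-1],[0,0,0],[0,0,0],[0,0,0]],"dr":[[0,0,0],[0,0,0],[0,0,0],[0,0,0]],"jaw":[255,255,255,255]}'
python3 -m jog '{"travel":[[0,0,-1],[0,0,0],[0,0,0],[0,0,0]],"dr":[[0,0,0],[0,0,0],[0,0,0],[0,0,0]],"jaw":[255,255,255,255]}'
```

```text
time: 9.23
eef_pos: [0.5112, -0.326, 0.0434]
tcp_rot: [0.764, 0.645, 0.0, 0.0]
contact_force: [-0.3, -0.1, -0.8]
opening: 0.407
time: 9.57
eef_pos: [0.5115, -0.3262, 0.0428]
tcp_rot: [0.764, 0.645, 0.0, 0.0]
contact_force: [0.3, -0.8, 1.0]
opening: 0.407
time: 9.9
eef_pos: [0.5117, -0.3263, 0.0423]
tcp_rot: [0.764, 0.645, 0.0, 0.001]
contact_force: [1.1, 1.4, 5.3]
opening: 0.405
```

```bash
python3 -m jog '{"travel":[[0,0,0],[0,0,0],[0,0,0],[0,0,0],[0,0,0]],"dr":[[0,0,0],[0,0,0],[0,0,0],[0,0,0],[0,0,0]],"jaw":[140,130,120,110,100]}'
python3 -m jog '{"travel":[[0,0,0],[0,0,0],[0,0,0],[0,0,0],[0,0,0]],"dr":[[0,0,0],[0,0,0],[0,0,0],[0,0,0],[0,0,0]],"jaw":[80,60,30,0,0]}'
python3 -m jog '{"travel":[[0,0,0],[0,0,0],[0,0,0],[0,0,15],[0,0,30]],"dr":[[0,0,0],[0,0,0],[0,0,0],[0,0,0],[0,0,0]],"jaw":[0,0,0,0,0]}'
python3 -m jog '{"travel":[[0,0,35],[0,0,40],[0,0,40],[0,0,40],[0,0,40]],"dr":[[0,0,0],[0,0,0],[0,0,0],[0,0,0],[0,0,0]],"jaw":[0,0,0,0,0]}'
python3 -m jog '{"travel":[[0,38,0],[0,38,0],[0,38,0],[0,38,0],[0,38,0]],"dr":[[0,0,0.75],[0,0,0.75],[0,0,0.75],[0,0,0.75],[0,0,0.75]],"jaw":[0,0,0,0,0]}'
python3 - <<'E'
from h import *
t=read_camera("top")[:,:,::-1];s=read_camera("scene")[:,:,::-1]
cv2.imwrite("pics/t2.png",t)
o=np.zeros((600,800,3),np.uint8);o[:600,:500]=cv2.resize(t[190:310,410:510],(500,600));o[:300,500:]=cv2.resize(s[170:290,150:270],(300,300))
cv2.imwrite("pics/mat2.png",o)
hsv=cv2.cvtColor(t,cv2.COLOR_BGR2HSV);H,S,V=[hsv[...,i].astype(int) for i in range(3)]
m=(S>20)&(S<100)&(V>120);m[:,:425]=0;m[:,500:]=0;m[:200]=0;m[300:]=0
print("cover on mat",rect("top",m,.036))
# filter handle in the opening: white blob
m=(S<40)&(V>185);m[:,:305]=0;m[:,370:]=0;m[:195]=0;m[285:]=0
print(m.sum()); print("white",rect("top",m,.131) if m.sum()>20 else 0)
print(get_state()["eef_pos"])
E
```

```text
time: 10.32
eef_pos: [0.5106, -0.3256, 0.0406]
tcp_rot: [0.764, 0.645, -0.0, -0.001]
contact_force: [0.2, -0.1, -1.2]
opening: 0.61
time: 10.73
eef_pos: [0.5113, -0.3261, 0.0415]
tcp_rot: [0.764, 0.645, 0.0, 0.0]
contact_force: [-0.3, -0.3, 0.5]
opening: 0.999
time: 11.15
eef_pos: [0.5085, -0.3237, 0.0823]
tcp_rot: [0.764, 0.645, -0.001, -0.005]
contact_force: [-0.1, -0.1, -0.4]
opening: 0.999
time: 11.57
eef_pos: [0.5109, -0.3257, 0.2834]
tcp_rot: [0.764, 0.645, 0.0, 0.0]
contact_force: [1.0, -0.3, -0.2]
opening: 0.999
time: 11.98
eef_pos: [0.5108, -0.1344, 0.2816]
tcp_rot: [0.743, 0.669, 0.0, 0.0]
contact_force: [1.5, -0.4, 0.2]
opening: 0.998
cover on mat (array([ 465.3, -330.4]), array([102.5, 157.3]), 80.05)
346
white (array([486.3,  -2.9]), array([79.2, 33.9]), 86.53)
[ 0.51093322 -0.13152176  0.28165806]
```

View pics/mat2.png

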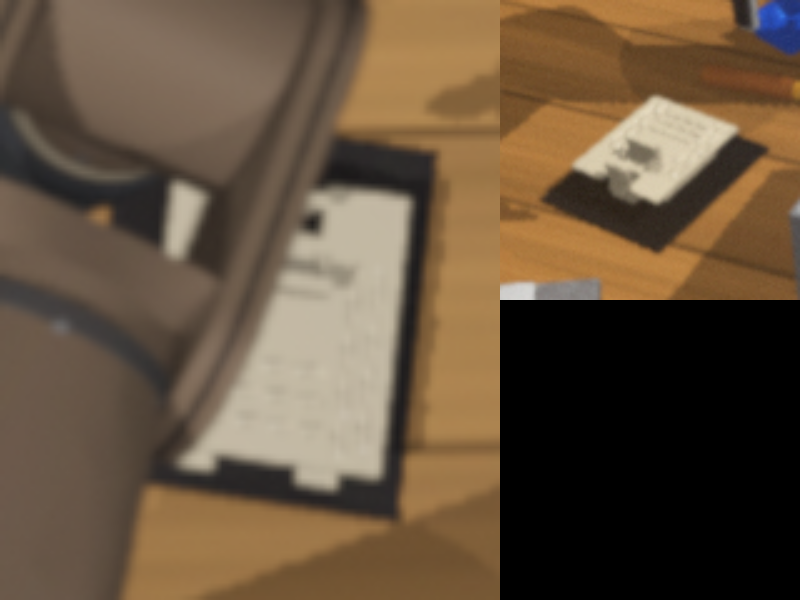

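The cover lies flat and right side up on the mat, with black showing on every visible side. Next I fix the handle position from saved pictures.

```bash
python3 - <<'E'
from h import *
im=cv2.imread("pics/lift.png")
hsv=cv2.cvtColor(im,cv2.COLOR_BGR2HSV);m=((hsv[...,2]>225)&(hsv[...,1]<40)).astype(np.uint8);m[:,:200]=0;m[:,400:]=0;m[:330]=0;m[430:]=0
n,l,st,ce=cv2.connectedComponentsWithStats(m);i=1+np.argmax(st[1:,4]);print(st[i],ce[i])
f=220/600
for q in [(277,353),(326,365),(277,386),(324,390),ce[i]]:
    print(q,onz("scene",(210+q[0]*f,100+q[1]*f),.131)*1000)
cv2.imwrite("pics/hand.png",cv2.resize(im[320:440,220:380],(800,600)))
E
```

```text
[282 356  39  16 262] [300.68320611 363.16793893]
(277, 353) [484.92304082 -11.12086847 131.        ]
(326, 365) [485.66873745  37.0170541  131.        ]
(277, 386) [527.96080554   6.16488297 131.        ]
(324, 390) [518.74403988  47.50240814 131.        ]
[300.68320611 363.16793893] [491.0782542   14.51506506 131.        ]
```

View pics/hand.png

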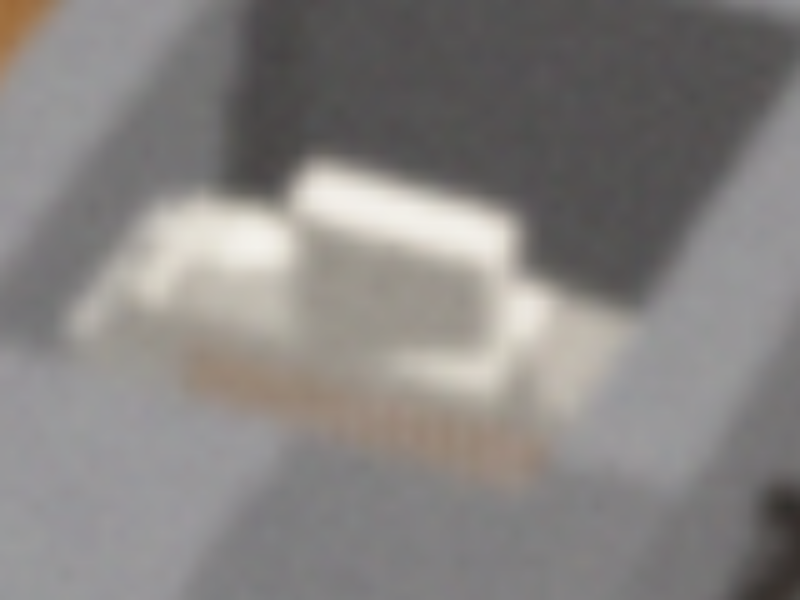

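The handle's top face is centred at crop (407,213), which gives about (491,15) mm. The top view of the box gave (496,13), so I'll use (493,13.5).

```bash
python3 -m jog '{"travel":[[-4.5,36.2,0],[-4.5,36.2,0],[-4.5,36.2,0],[-4.5,36.2,0],[0,0,0]],"dr":[[0,0,0.95],[0,0,0.95],[0,0,0.95],[0,0,0.95],[0,0,0]],"jaw":[0,0,0,0,0]}'
python3 -m jog '{"travel":[[0,0,-20],[0,0,-30],[0,0,-30],[0,0,-25],[0,0,0]],"dr":[[0,0,0],[0,0,0],[0,0,0],[0,0,0],[0,0,0]],"jaw":[0,0,0,0,0]}'
python3 - <<'E'
from h import *
from scipy.spatial.transform import Rotation as Ro
s=get_state();M=Ro.from_quat(s["tcp_rot"]).as_matrix();print(s["eef_pos"]*1000,np.degrees(np.arctan2(M[1,1],M[0,1])),M[:,2])
E
```

```text
time: 12.5
eef_pos: [0.4924, 0.0129, 0.2816]
tcp_rot: [0.718, 0.696, 0.001, -0.001]
contact_force: [0.1, -0.2, -0.5]
opening: 1.001
time: 12.92
eef_pos: [0.4896, 0.0084, 0.1704]
tcp_rot: [0.721, 0.693, -0.003, -0.004]
contact_force: [-1.0, -0.9, -0.5]
opening: 1.005
[489.58466567   8.36375813 170.39950064] -2.205208489325691 [-0.01091764  0.00161606 -0.99993909]
```

```bash
python3 -m jog '{"travel":[[0,0,0],[0,0,-20],[0,0,-20],[0,0,-15],[0,0,-8]],"dr":[[0,0,0],[0,0,0],[0,0,0],[0,0,0],[0,0,0]],"jaw":[0,0,0,0,0]}'
python3 -m jog '{"travel":[[0,0,0],[0,0,0],[0,0,0],[0,0,0]],"dr":[[0,0,0],[0,0,0],[0,0,0],[0,0,0]],"jaw":[40,80,120,150]}' 40
python3 -m jog '{"travel":[[0,0,0],[0,0,0],[0,0,0],[0,0,0],[0,0,0]],"dr":[[0,0,0],[0,0,0],[0,0,0],[0,0,0],[0,0,0]],"jaw":[200,255,255,255,255]}' 40
```

```text
time: 13.33
eef_pos: [0.4941, 0.0081, 0.1141]
tcp_rot: [0.72, 0.694, 0.0, 0.001]
contact_force: [-0.6, -0.4, -0.3]
opening: 1.001
time: 13.67
eef_pos: [0.4945, 0.0085, 0.1152]
tcp_rot: [0.72, 0.694, 0.001, 0.001]
contact_force: [-0.1, -0.1, 0.8]
opening: 0.457
time: 14.08
eef_pos: [0.4932, 0.0087, 0.1142]
tcp_rot: [0.72, 0.694, -0.0, -0.0]
contact_force: [-2.9, -0.3, 5.4]
opening: 0.126
```

```bash
python3 -m jog '{"travel":[[0,0,8],[0,0,15],[0,0,15],[0,0,15],[0,0,15]],"dr":[[0,0,0],[0,0,0],[0,0,0],[0,0,0],[0,0,0]],"jaw":[255,255,255,255,255]}'
python3 -m jog '{"travel":[[0,0,15],[0,0,20],[0,0,20],[0,0,20],[0,0,15]],"dr":[[0,0,0],[0,0,0],[0,0,0],[0,0,0],[0,0,0]],"jaw":[255,255,255,255,255]}'
python3 -m jog '{"travel":[[0,0,0],[0,0,0]],"dr":[[0,0,0],[0,0,0]],"jaw":[255,255]}'
python3 - <<'E'
from h import *
from scipy.spatial.transform import Rotation as Ro
s=read_camera("scene")[:,:,::-1]
cv2.imwrite("pics/lift2.png",cv2.resize(s[100:340,250:490],(600,600)))
s=get_state();M=Ro.from_quat(s["tcp_rot"]).as_matrix();print(s["eef_pos"]*1000,np.degrees(np.arctan2(M[1,1],M[0,1])),M[:,2],s["qpos"])
# tray rim second measurement in scene view
im=cv2.imread("pics/scene0.png");hsv=cv2.cvtColor(im,cv2.COLOR_BGR2HSV).astype(int)
m=(hsv[...,1]<50)&(hsv[...,2]>110);m[:,:398]=0;m[:,485:]=0;m[:255]=0;m[330:]=0
print(rect("scene",m,.03))
E
```

```text
time: 14.5
eef_pos: [0.493, 0.0089, 0.1817]
tcp_rot: [0.72, 0.694, 0.0, 0.0]
contact_force: [-0.2, 0.6, -1.2]
opening: 0.133
time: 14.92
eef_pos: [0.4935, 0.0088, 0.2731]
tcp_rot: [0.72, 0.694, 0.001, 0.001]
contact_force: [1.0, -0.1, -2.1]
opening: 0.13
time: 15.08
eef_pos: [0.4935, 0.0088, 0.2718]
tcp_rot: [0.72, 0.694, 0.001, 0.001]
contact_force: [-0.4, -0.4, -2.3]
opening: 0.129
[492.81809375   8.91204835 270.43347829] -2.1452218034938344 [-5.10636284e-04  2.97539478e-04 -9.99999825e-01] [-1.88184550e-01 -1.54038409e-01  1.96887723e+00  2.02738930e-04
  1.32731112e+00 -1.50792226e-01]
(array([490.9, 327.6]), array([155. , 185.9]), 81.59)
```

View pics/lift2.png

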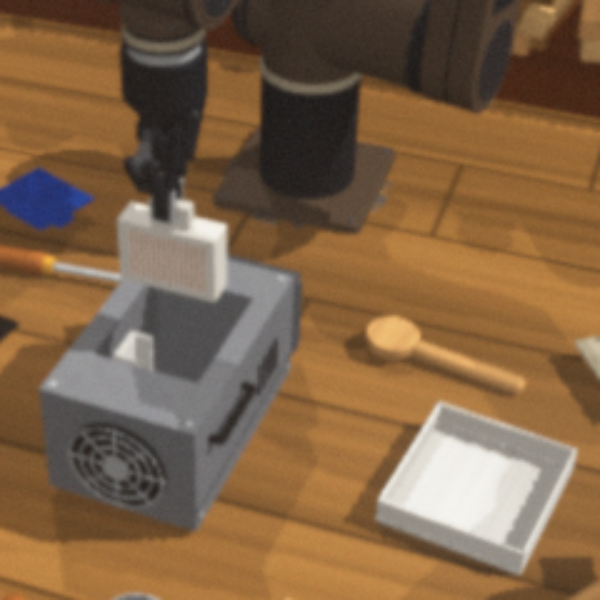

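The filter is out, at about (172,250), and the tray is empty at about (480,485). I'm carrying it to the tray centre at about (483,326), yaw -8°.

```bash
python3 -m jog '{"travel":[[-1,18,5],[-1,30,0],[-1,36,0],[-1,36,0],[-1,36,0]],"dr":[[0,0,-0.6],[0,0,-0.6],[0,0,-0.6],[0,0,-0.6],[0,0,-0.6]],"jaw":[255,255,255,255,255]}'
python3 -m jog '{"travel":[[-1,36,0],[-1,36,0],[-1,36,0],[-1,31,0],[-1,18,0]],"dr":[[0,0,-0.6],[0,0,-0.6],[0,0,-0.6],[0,0,-0.6],[0,0,-0.5]],"jaw":[255,255,255,255,255]}'
python3 -m jog '{"travel":[[0,0,-10],[0,0,-20],[0,0,-25],[0,0,-30],[0,0,-30]],"dr":[[0,0,0],[0,0,0],[0,0,0],[0,0,0],[0,0,0]],"jaw":[255,255,255,255,255]}'
python3 -m jog '{"travel":[[0,0,-25],[0,0,-15],[0,0,-8],[0,0,0],[0,0,0]],"dr":[[0,0,0],[0,0,0],[0,0,0],[0,0,0],[0,0,0]],"jaw":[255,255,255,255,255]}'
python3 - <<'E'
from h import *
from scipy.spatial.transform import Rotation as Ro
s=read_camera("scene")[:,:,::-1]
cv2.imwrite("pics/tray1.png",cv2.resize(s[180:340,370:530],(600,600)))
s=get_state();M=Ro.from_quat(s["tcp_rot"]).as_matrix();print(s["eef_pos"]*1000,np.degrees(np.arctan2(M[1,1],M[0,1])),M[:,2])
E
```

```text
time: 15.55
eef_pos: [0.4871, 0.166, 0.2741]
tcp_rot: [0.739, 0.674, -0.001, -0.001]
contact_force: [0.7, -0.1, -1.6]
opening: 0.13
time: 15.97
eef_pos: [0.4816, 0.3245, 0.2736]
tcp_rot: [0.754, 0.656, -0.001, -0.001]
contact_force: [0.1, -1.3, -0.8]
opening: 0.126
time: 16.38
eef_pos: [0.4824, 0.3206, 0.1584]
tcp_rot: [0.755, 0.656, -0.001, 0.0]
contact_force: [-0.7, -0.1, -2.0]
opening: 0.131
time: 16.8
eef_pos: [0.483, 0.3211, 0.1127]
tcp_rot: [0.755, 0.656, -0.001, -0.0]
contact_force: [-1.1, -0.2, -0.8]
opening: 0.128
[483.79123361 321.62976666 114.04069739] -8.067583382410406 [ 1.39620464e-03  3.03481661e-04 -9.99998979e-01]
```

View pics/tray1.png

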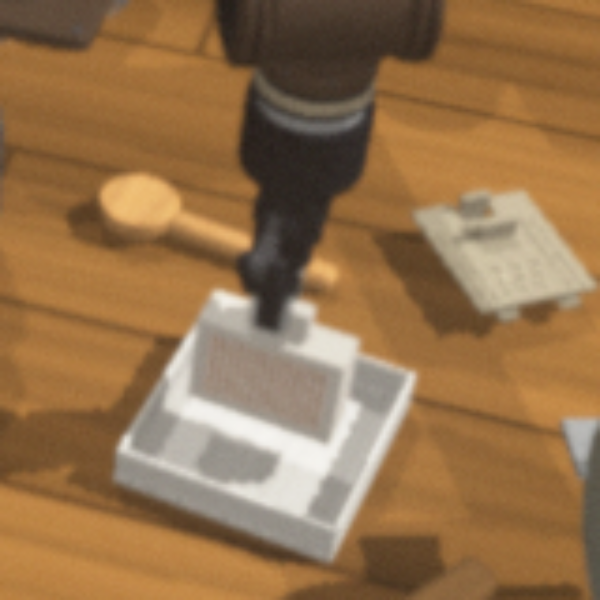

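The filter hangs over the middle of the tray, aligned, with its lower edge near (260,425). I'm lowering it slowly.

```bash
python3 -m jog '{"travel":[[0,0,-8],[0,0,-10],[0,0,-7],[0,0,-3],[0,0,0]],"dr":[[0,0,0],[0,0,0],[0,0,0],[0,0,0],[0,0,0]],"jaw":[255,255,255,255,255]}'
python3 -m jog '{"travel":[[0,0,0],[0,0,-1.5],[0,0,0],[0,0,0]],"dr":[[0,0,0],[0,0,0],[0,0,0],[0,0,0]],"jaw":[255,255,255,255]}'
python3 -m jog '{"travel":[[0,0,-1.5],[0,0,0],[0,0,0]],"dr":[[0,0,0],[0,0,0],[0,0,0]],"jaw":[255,255,255]}'
```

```text
time: 17.27
eef_pos: [0.4822, 0.3214, 0.0839]
tcp_rot: [0.755, 0.656, -0.001, -0.0]
contact_force: [0.2, 0.5, -1.4]
opening: 0.131
time: 17.6
eef_pos: [0.4834, 0.3219, 0.0842]
tcp_rot: [0.755, 0.656, 0.0, 0.0]
contact_force: [-0.2, -0.9, -1.5]
opening: 0.129
time: 17.85
eef_pos: [0.4832, 0.3218, 0.0824]
tcp_rot: [0.755, 0.656, 0.0, 0.0]
contact_force: [-0.0, 0.5, -1.4]
opening: 0.126
```

```bash
python3 -m jog '{"travel":[[0,0,-1.5],[0,0,0],[0,0,0]],"dr":[[0,0,0],[0,0,0],[0,0,0]],"jaw":[255,255,255]}'
python3 -m jog '{"travel":[[0,0,-1],[0,0,0],[0,0,0]],"dr":[[0,0,0],[0,0,0],[0,0,0]],"jaw":[255,255,255]}'
```

```text
time: 18.1
eef_pos: [0.4831, 0.3217, 0.0808]
tcp_rot: [0.755, 0.656, -0.0, 0.0]
contact_force: [0.4, -0.6, -1.6]
opening: 0.125
time: 18.35
eef_pos: [0.4834, 0.3219, 0.0803]
tcp_rot: [0.755, 0.656, 0.0, 0.0]
contact_force: [-0.1, -0.4, 0.4]
opening: 0.128
```

```bash
python3 -m jog '{"travel":[[0,0,-0.7],[0,0,0],[0,0,0]],"dr":[[0,0,0],[0,0,0],[0,0,0]],"jaw":[255,255,255]}'
python3 -m jog '{"travel":[[0,0,0],[0,0,0],[0,0,0],[0,0,0],[0,0,0]],"dr":[[0,0,0],[0,0,0],[0,0,0],[0,0,0],[0,0,0]],"jaw":[215,205,195,180,160]}'
python3 -m jog '{"travel":[[0,0,0],[0,0,0],[0,0,0],[0,0,0],[0,0,0]],"dr":[[0,0,0],[0,0,0],[0,0,0],[0,0,0],[0,0,0]],"jaw":[130,100,60,30,30]}'
python3 -m jog '{"travel":[[0,0,10],[0,0,25],[0,0,35],[0,0,38],[0,0,38]],"dr":[[0,0,0],[0,0,0],[0,0,0],[0,0,0],[0,0,0]],"jaw":[30,30,30,30,30]}'
python3 -m jog '{"travel":[[-10,20,30],[-10,35,0],[-10,35,0],[-10,35,0],[-10,35,0]],"dr":[[0,0,0],[0,0,0],[0,0,0],[0,0,0],[0,0,0]],"jaw":[30,30,30,30,30]}'
python3 -m jog '{"travel":[[-10,35,0],[-10,35,0],[0,0,0],[0,0,0],[0,0,0]],"dr":[[0,0,0],[0,0,0],[0,0,0],[0,0,0],[0,0,0]],"jaw":[30,30,30,30,30]}'
python3 - <<'E'
from h import *
s=read_camera("scene")[:,:,::-1];t=read_camera("top")[:,:,::-1]
cv2.imwrite("pics/end_s.png",s);cv2.imwrite("pics/end_t.png",t)
o=np.zeros((600,800,3),np.uint8);o[:420,:400]=cv2.resize(s[120:420,150:500],(400,420)) if 0 else cv2.resize(s[130:340,150:350],(400,420));o[:420,400:]=cv2.resize(s[180:390,330:530],(400,420))
cv2.imwrite("pics/end.png",np.hstack([cv2.resize(s,(400,300)),cv2.resize(t,(400,300))]) if 0 else o)
hsv=cv2.cvtColor(t,cv2.COLOR_BGR2HSV);H,S,V=[hsv[...,i].astype(int) for i in range(3)]
m=(S>20)&(S<100)&(V>120);m[:,:425]=0;m[:,500:]=0;m[:200]=0;m[300:]=0
print("cover on mat",rect("top",m,.036))
E
```

```text
time: 18.6
eef_pos: [0.4836, 0.3219, 0.0803]
tcp_rot: [0.755, 0.656, 0.0, 0.0]
contact_force: [-2.3, -0.5, 6.1]
opening: 0.129
time: 19.02
eef_pos: [0.4831, 0.3217, 0.0789]
tcp_rot: [0.755, 0.656, -0.0, 0.0]
contact_force: [0.6, 0.3, -0.6]
opening: 0.375
time: 19.43
eef_pos: [0.4832, 0.3218, 0.0792]
tcp_rot: [0.755, 0.656, 0.0, 0.0]
contact_force: [-0.5, -1.4, -0.7]
opening: 0.883
time: 19.85
eef_pos: [0.4827, 0.3216, 0.2271]
tcp_rot: [0.755, 0.656, -0.0, 0.0]
contact_force: [0.6, 0.3, -0.0]
opening: 0.881
time: 20.27
eef_pos: [0.4327, 0.4833, 0.2568]
tcp_rot: [0.755, 0.656, 0.001, 0.0]
contact_force: [0.6, -0.2, 0.5]
opening: 0.879
time: 20.68
eef_pos: [0.4132, 0.5515, 0.2555]
tcp_rot: [0.755, 0.656, 0.0, 0.0]
contact_force: [-0.4, -0.0, 0.3]
opening: 0.882
cover on mat (array([ 468. , -319.5]), array([124.7, 155.5]), 80.32)
```

View pics/end.png

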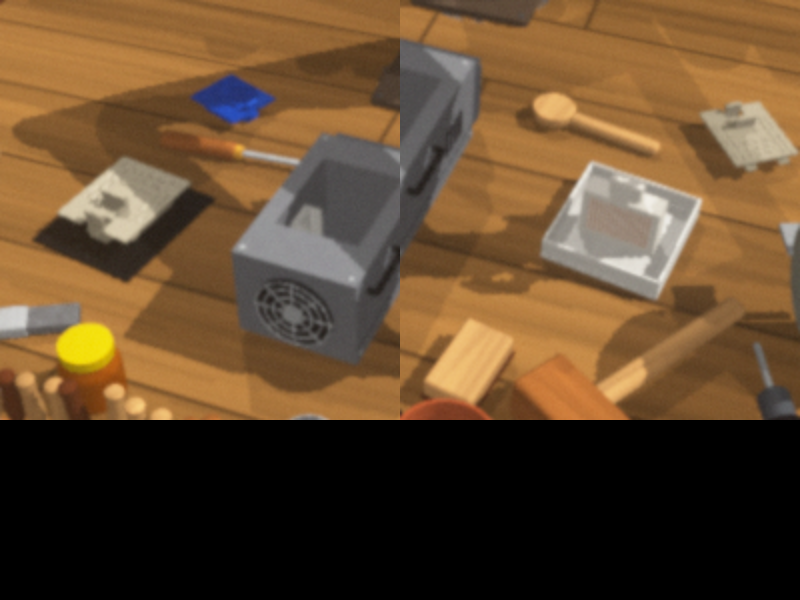

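The end picture shows the cover flat on the mat at about (125,200), the filter upright in the tray at about (620,220), and the neighbours in place. The arm is clear.

```bash
python3 -c "
from plant import *
print(sign_off())"
```

```text
the job is handed in; nothing more can be done
None
```

The job is handed in at about 20.8 s on the robot's clock. The cover lies flat and right side up on the black mat, and the filter stands upright in the metal tray.

- **Cover:** I squeezed the snap tab to its stop and swung the tab end up about 0.3 rad. I then drew the tongues free and set the cover down with light contact of about 5 N. In the last top view it sits about 7 mm off the mat's middle along x, some 20 mm inside the edges.
- **Filter:** I drew it straight up by its handle and lowered it into the tray, releasing it at about 6 N of contact.
- **Last checks:** The final scene picture shows both pieces in place and the things around them where they were, with the arm clear and reading no contact force. My end check for the bystanders was by eye in the scene view; the glue can and gouge were only partly in the final crop.
- **What disagreed or failed:**
  - The two cameras differed by about 5 mm in x on the handle position. The top view placed the cover about 4 mm farther out than the gripper found it.
  - That offset gave a 16 N side force at the first squeeze, which I relieved before lifting.
  - The final top-view picture could not be viewed, because the 12-picture limit was reached. I used only its numbers.

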